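# Run a fingertip along the open vials and shut their lids

## Robot

A 7-joint arm with a two-finger parallel gripper is mounted at the origin on the work surface. World frame = base frame: x ahead of the robot, y to its left, z up, the work surface at z = 0. Lengths are in m, angles in degrees, forces in N, time in s.
With the tool pointing down it reaches from about 0.425 to 0.95 m from the base axis. Payload 4.7 kg.
Tool frame: the origin (TCP) lies at the very end of the fingers, on their centre line; the grasp point (between the pads) lies 19 mm behind it (arm.grasp_offset is the distance from the TCP to the grasp point, in m); z points along the fingers, y is the line along which they close (so a half turn about z gives the same grasp; the last joint's range is limited). The gripper opens to 85 mm and grips with 20 to 120 N. Pads are 22 mm wide; open, the fingers measure 114 mm over their backs; the gripper's body (76 mm by 85 mm) begins 54 mm behind the grasp point. The pads swing forward as they close: fully open they stand 13 mm farther back than shut.
Start: joints at [74.376, 26.849, -2.785, 87.806, 1.381, 65.374, -4.715], TCP at [0.163, -0.655, 0.231] pointing down, gripper open.
Joint ranges: [-148.3, 148.3], [-19.14, 114.17], [-79.39, 73.82], [5.75, 140.21], [-59.74, 239.74], [12.07, 113.84], [-152.46, 152.46]. Speed limits (degrees/s): [147.25, 147.25, 180, 180, 180, 180, 180].

## Interface

Orientations are given as [roll, pitch, yaw] about the fixed x, y, z axes, in that order (R = Rz(yaw) Ry(pitch) Rx(roll)).
In Python, from plant import arm gives the robot as it stands.
- The arm moves only by the tool carry_out, never from a script. Its argument "increments" is a list of rows, each a list of 3 entries, a list of its own where there are three numbers: the turn, a rotation vector about the tool's x, y, z as a fraction of full scale, then the shift along the tool's x, y, z as a fraction of full scale, then the closure, from 0 (fully open) to 1 (shut). In form: [[[wx, wy, wz], [x, y, z], claw], ...]. A call has 1 to 20 rows; each row is the pose to reach, as a shift and turn from the pose commanded when the call began, along the tool's axes at that moment; what a row does not reach only later rows make up. Full scale, the value 1, is 0.1 m for a shift and 45 degrees for a turn. A row lasts 1/8 s, in which the tool goes at most 62.5 mm and 10.7 degrees, less where a joint would pass 70% of its speed; a pose out of reach is approached as far as the arm can. A call with a number of a shift or a turn outside -1 to 1 is refused whole. A call with a gripper value outside its range is refused whole. The fingers move at their own pace and stop on an object; the grip force is fixed at half the most. Time passes only in rows, so rows that repeat a pose let the fingers close. It gives the time, the measured TCP pose, the force, the opening and the grip force at its end, in the units of the state.
- arm.state(): the state, without advancing time (a new reading comes with each control period).
- arm.get_image(name): name is "scene" or "side" or "wrist"; returns a dict with "pixels" (420x560x3 uint8, red, green, blue), "depth" (420x560 float32, m along the optical axis (not along the pixel's ray), 0 where there is no reading), "vertical_fov" (degrees; the focal length in pixels is half the picture's height over the tangent of half this angle, whatever the lens; pixels are square), "cx", "cy" (the principal point, pixels), "cam_to_world" (4x4, takes a point from camera to world coordinates); the wrist camera has in their place "mount" (4x4, takes a point from camera to tool coordinates, whose origin is the TCP and whose axes are the flange's). Camera axes: x right, y up, looking along -z (the intrinsics and any distortion apply to the point x, -y, -z); pixel columns grow to the right and rows downward; lengths in m; the calibration is good to about 2 mm. The wrist camera is an equidistant fisheye: a pixel r from the principal point sees the ray r / f radians off the axis. A picture is of the moment at which its call begins: read the wrist's pose just before it.
- arm.close_job(): hands the job in; it is judged then, once.
The state is a dict: "time": time; "qpos": joint angles; "qd": joint speeds; "effort": joint torques, N m; "eef_pos": TCP position; "tcp_rot": TCP orientation; "contact_force": force on the tool from outside, world axes, zero at the start; "torque": the same for the moment, N m; "opening": finger opening in m; "gripper_force": force on a finger pad.
Only numpy, scipy, OpenCV 4.12 (cv2) and the standard library are available. Lean on these libraries where they do the work, as an engineer would, in place of code of your own. Each camera call takes 0.05 s, during which the arm holds its last target. There are 200 camera calls.

## Task

The four hinged-lid sample vials in the dark metal block stand open: run a fingertip gently along the row and fold every lid over until it lies fully shut, flat on its vial. Nothing is picked up: leave all the vials standing in their wells, and leave the spare open vial beside the block and everything else on the bench as it is.

Things in the scene. Friction and masses are not known exactly. Their poses are not given: they have to be found in the camera images.
- block: Heavy black-anodised aluminium vial block, 64 mm (its x) by 300 mm (its y) and 45 mm tall, fixed to the bench. Origin in the middle of its underside, on the bench. Five round wells, 31.6 mm wide, 54 mm apart in one row along its y axis (at y = -108, -54, 0, 54, 108 mm), well floors 15 mm above the bench.
- vial_A: White plastic vial with a hinged lid, one of four alike, loose in a well (0.8 mm play all round). 30 mm wide, 62 mm tall: rim 77 mm above the bench. Origin at the centre of its underside, z up. The lid hinges at rim height on the -y side, 17.5 mm from the axis; its +y is within 0.2 rad of the +y of the block, so all open lids stand on the -y side of their mouths and fold over towards +y.
- lid_vial_A (a joint): Lid angle of vial_A: 0 fully shut (flat on the rim; the stop), 1.57 straight up, at most 2.1 (leaning back). A flat white disc 34 mm wide, 3 mm thick, with a thumb tab, its end 40 mm from the hinge. Stiff hinge without spring or catch: about 0.015 N m moves it and it stays where it is left.
- vial_A_lid_top (a point): Centre of the outer face of the lid of vial_A, 17.5 mm from its hinge. Shut, it lies on the vial axis 80 mm above the bench.
- vial_B: White plastic vial with a hinged lid, one of four alike, loose in a well (0.8 mm play all round). 30 mm wide, 62 mm tall: rim 77 mm above the bench. Origin at the centre of its underside, z up. The lid hinges at rim height on the -y side, 17.5 mm from the axis; its +y is within 0.2 rad of the +y of the block, so all open lids stand on the -y side of their mouths and fold over towards +y.
- lid_vial_B (a joint): Lid angle of vial_B: 0 fully shut (flat on the rim; the stop), 1.57 straight up, at most 2.1 (leaning back). A flat white disc 34 mm wide, 3 mm thick, with a thumb tab, its end 40 mm from the hinge. Stiff hinge without spring or catch: about 0.015 N m moves it and it stays where it is left.
- vial_B_lid_top (a point): Centre of the outer face of the lid of vial_B, 17.5 mm from its hinge. Shut, it lies on the vial axis 80 mm above the bench.
- vial_C: White plastic vial with a hinged lid, one of four alike, loose in a well (0.8 mm play all round). 30 mm wide, 62 mm tall: rim 77 mm above the bench. Origin at the centre of its underside, z up. The lid hinges at rim height on the -y side, 17.5 mm from the axis; its +y is within 0.2 rad of the +y of the block, so all open lids stand on the -y side of their mouths and fold over towards +y.
- lid_vial_C (a joint): Lid angle of vial_C: 0 fully shut (flat on the rim; the stop), 1.57 straight up, at most 2.1 (leaning back). A flat white disc 34 mm wide, 3 mm thick, with a thumb tab, its end 40 mm from the hinge. Stiff hinge without spring or catch: about 0.015 N m moves it and it stays where it is left.
- vial_C_lid_top (a point): Centre of the outer face of the lid of vial_C, 17.5 mm from its hinge. Shut, it lies on the vial axis 80 mm above the bench.
- vial_D: White plastic vial with a hinged lid, one of four alike, loose in a well (0.8 mm play all round). 30 mm wide, 62 mm tall: rim 77 mm above the bench. Origin at the centre of its underside, z up. The lid hinges at rim height on the -y side, 17.5 mm from the axis; its +y is within 0.2 rad of the +y of the block, so all open lids stand on the -y side of their mouths and fold over towards +y.
- lid_vial_D (a joint): Lid angle of vial_D: 0 fully shut (flat on the rim; the stop), 1.57 straight up, at most 2.1 (leaning back). A flat white disc 34 mm wide, 3 mm thick, with a thumb tab, its end 40 mm from the hinge. Stiff hinge without spring or catch: about 0.015 N m moves it and it stays where it is left.
- vial_D_lid_top (a point): Centre of the outer face of the lid of vial_D, 17.5 mm from its hinge. Shut, it lies on the vial axis 80 mm above the bench.
- screw_vial: Glass vial with a ribbed black screw cap, 30 mm in diameter, 65 mm tall, standing in the fifth well of the same row (any of the five); its cap top is 80 mm above the bench, level with the shut lids. Bystander, already closed. Origin at the centre of its underside.
- spare_vial: A fifth hinged-lid vial of the same make (30 mm wide, 62 mm tall), standing alone on the bench on the far side of the block with its lid open. To be left as it is. Origin at the centre of its underside.
- lid_spare_vial (a joint): Lid angle of the spare vial, as for the others; it stays open.
- marker: Bystander: black marker pen, 130 mm long, 12 mm thick, lying on the bench in front of the block. Origin under its middle, on the bench.
- amber_bottle: Bystander: brown glass reagent bottle with a black cap, 70 mm across, 150 mm tall. Origin under its base.
- wash_bottle: Bystander: white wash bottle with a bent spout, 64 mm across, 185 mm tall. Origin under its base.
- beaker: Bystander: glass beaker, 70 mm across, 85 mm tall. Origin under its base.
- tip_box: Bystander: grey pipette-tip box with a clear lid, 85 x 122 mm, 56 mm tall. Origin under its base.
- pump_bottle: Bystander: hand-gel pump bottle, 56 mm across, 155 mm tall. Origin under its base.
Not all that is in view belongs to the job. Leave any orange look-alike of the vial_C alone.

How it is judged:
By the outcome, as a careful person would: the job done as asked, in the order asked, and still so for the second after the job is handed in, with the robot touching nothing.
It also fails if it takes over 51 s, if anything falls off the work surface, if the arm or the gripper's body presses on something with over 40 N, if the wrist force passes 120 N, or if a joint passes its speed limit or range.

## Working session

There is one attempt and no reset: what is moved stays moved. The work goes in short steps, Python scripts to look and compute and a tool call to move; the robot and the scene stay as the last step left them, time stands still between calls to the robot, and variables do not carry over. Pictures are saved under pics/ and viewed, at most 10 in all, crops included, and the job is handed in when it is done.

Besides the shell and the picture viewer there is one more tool, called after "Emit:" as name([rows], argument=value, ...), one row to a line, values as JSON. carry_out: Moves the arm, as the interface text tells. Its arguments: {"type":"object","properties":{"increments":{"type":"array","items":{"type":"array"}}},"required":["increments"]}

```bash
mkdir -p pics; cat > h.py <<'E'
import numpy as np, cv2
from plant import arm
def cloud(im):
    h,w=im["depth"].shape; f=h/2/np.tan(np.radians(im["vertical_fov"])/2)
    v,u=np.mgrid[:h,:w]; d=im["depth"]
    P=np.stack([(u-im["cx"])/f*d,-(v-im["cy"])/f*d,-d],-1)
    T=np.array(im["cam_to_world"]); W=P@T[:3,:3].T+T[:3,3]; W[d==0]=np.nan
    return W
def save(n,p): cv2.imwrite("pics/"+n,np.ascontiguousarray(p[...,::-1]))
E
python3 - <<'E'
from h import *
for n in("scene","side"):
    im=arm.get_image(n); save(n+"0.png",im["pixels"]); np.savez(n+"0.npz",W=cloud(im),px=im["pixels"]); print(np.array(im["cam_to_world"])[:3,3],{k:im[k] for k in im if k not in("pixels","depth","cam_to_world")})
s=arm.state(); print(s)
E
```

```text
[0.97429218 0.56503882 1.11911634] {'vertical_fov': 55.61353295988171, 'cx': 278.26471812993793, 'cy': 205.8075135163688}
[0.1944499  0.91726834 0.89876772] {'vertical_fov': 44.700508618486055, 'cx': 279.6770825106363, 'cy': 203.7725717952644}
{'time': 0.1, 'qpos': array([74.37561158, 26.89497678, -2.78521201, 87.86687476,  1.38074422,
       65.375213  , -4.71464235]), 'qd': array([ 0.05664535, -0.07741279, -0.18368334, -0.20568896, -0.0111774 ,
       -0.04558537, -0.01364599]), 'effort': array([-1.14566715e-04, -5.11520183e+01, -4.73731232e-02, -2.38391089e+01,
        1.07741175e-02,  4.36968345e-03,  7.03280548e-06]), 'eef_pos': array([ 0.16283389, -0.65452325,  0.23033948]), 'tcp_rot': array([-1.79896530e+02,  3.11308997e-03,  1.39717872e+01]), 'contact_force': array([-0.30431905, -0.32518179,  0.10985323]), 'torque': array([-0.03072475, -0.04471262, -0.019173  ]), 'gripper_force': 0.0, 'opening': 0.08511741745694025}
```

View pics/scene0.png

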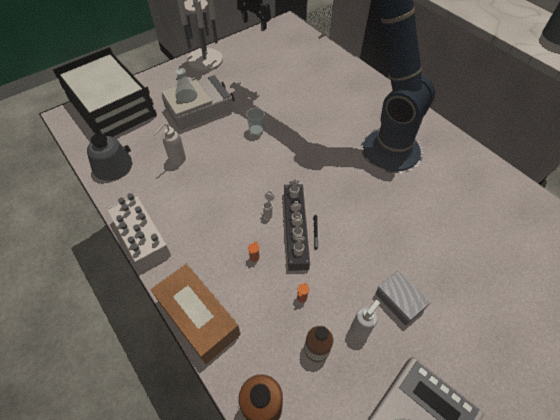

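View pics/side0.png

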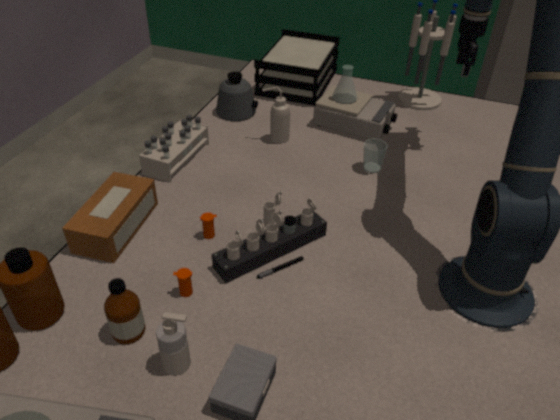

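The scene view shows the dark block at about (297,225) with five wells and the marker at (316,232). The spare vial is at (268,205). The side view shows the block at (270,243), with the black cap in the second well from the right at (290,226). Possible look-alikes in the scene view are the spare vial (268,205) and orange vials at (254,252) and (303,292). The targets are the four white vials in the block. I'll check them in a crop and measure.

```bash
python3 - <<'E'
from h import *
a=np.load("scene0.npz");b=np.load("side0.npz")
A=cv2.resize(a["px"][165:285,240:340],None,fx=4.5,fy=4.5,interpolation=3);B=cv2.resize(b["px"][180:290,200:340],None,fx=3,fy=3,interpolation=3)
c=np.zeros((540,450+420,3),np.uint8);c[:540,:450]=A;c[:330,450:]=B
save("crop1.png",cv2.resize(c,(800,496)))
for W,px,nm in((a["W"],a["px"],"sc"),(b["W"],b["px"],"sd")):
    g=px.max(-1)
    m=(W[...,2]>.036)&(W[...,2]<.052)&(g<70)&(W[...,0]>.3)&(W[...,0]<.9)&(abs(W[...,1])<.4)
    n,l,st,ce=cv2.connectedComponentsWithStats(cv2.dilate(m.astype(np.uint8),np.ones((5,5))))
    k=1+np.argmax(st[1:,4]); P=W[(l==k)&m]; r=cv2.minAreaRect((P[:,:2]*1000).astype(np.float32)); print(nm,len(P),r,P[:,2].mean())
    c=np.array(r[0])/1000
    # direction of long axis
    bx=cv2.boxPoints(r)/1000; e=[bx[1]-bx[0],bx[2]-bx[1]]; e=max(e,key=np.linalg.norm); e/=np.linalg.norm(e); e*=np.sign(e[1])
    ex=np.array([e[1],-e[0]]); D=W[...,:2]-c; X=D@ex*1000;Y=D@e*1000;Z=W[...,2]*1000
    print("yaw",np.degrees(np.arctan2(-e[0],e[1])),c)
    M=(abs(X)<35)&(abs(Y)<170)&(Z>72)
    for y in range(-165,170,6):
        q=M&(abs(Y-y)<3)
        if q.sum(): print(y,q.sum(),X[q].mean().round(),Z[q].max().round(),np.median(Z[q]).round(),px[q].mean(0).round())
E
```

```text
sc 803 ((512.319091796875, 54.43518829345703), (301.10003662109375, 61.36981964111328), 54.92032241821289) 0.04525469055700519
yaw -35.07968 [0.51231909 0.05443519]
-129 2 -1.0 80.0 78.0 [90. 87. 80.]
-123 26 -1.0 100.0 84.0 [94. 87. 82.]
-117 28 0.0 118.0 104.0 [113. 106. 100.]
-111 5 0.0 104.0 77.0 [112. 106.  98.]
-99 8 4.0 78.0 77.0 [126. 119. 111.]
-93 5 -2.0 79.0 77.0 [116. 109. 102.]
-69 3 2.0 81.0 78.0 [58. 53. 51.]
-63 10 -3.0 86.0 80.0 [46. 42. 41.]
-57 13 -1.0 85.0 81.0 [44. 42. 40.]
-51 8 2.0 84.0 81.0 [51. 47. 46.]
-45 1 10.0 80.0 80.0 [54. 52. 47.]
-33 1 -0.0 114.0 114.0 [126. 124. 120.]
-27 23 0.0 118.0 107.0 [110. 104. 100.]
-21 48 -0.0 114.0 94.0 [102.  95.  89.]
-15 14 1.0 90.0 78.0 [96. 90. 84.]
-9 5 -4.0 81.0 78.0 [106. 100.  94.]
-3 4 -2.0 81.0 77.0 [132. 127. 119.]
3 3 3.0 78.0 74.0 [140. 134. 126.]
9 2 11.0 79.0 79.0 [144. 141. 130.]
27 20 -2.0 120.0 108.0 [114. 108. 101.]
33 54 -0.0 122.0 96.0 [106.  99.  93.]
39 11 -1.0 99.0 78.0 [91. 85. 80.]
45 4 -0.0 79.0 78.0 [123. 117. 112.]
51 3 -6.0 78.0 76.0 [140. 136. 127.]
57 5 2.0 77.0 77.0 [130. 124. 116.]
63 8 -1
[... 1099 characters left out ...]
77. 69. 62.]
-9 6 2.0 77.0 74.0 [86. 76. 68.]
-3 8 4.0 78.0 76.0 [90. 80. 72.]
3 8 -1.0 77.0 74.0 [92. 82. 73.]
9 10 1.0 76.0 74.0 [95. 86. 76.]
15 7 1.0 77.0 76.0 [90. 81. 71.]
27 23 0.0 117.0 108.0 [96. 86. 77.]
33 70 1.0 111.0 93.0 [83. 75. 66.]
39 24 1.0 108.0 80.0 [80. 71. 63.]
45 7 3.0 77.0 74.0 [96. 85. 76.]
51 9 4.0 77.0 74.0 [97. 86. 76.]
57 7 0.0 77.0 74.0 [96. 86. 77.]
63 13 -2.0 77.0 75.0 [96. 86. 76.]
69 7 2.0 77.0 74.0 [92. 81. 72.]
87 2 14.0 86.0 85.0 [111.  98.  88.]
93 59 -3.0 119.0 99.0 [90. 81. 72.]
99 18 -2.0 117.0 82.0 [89. 80. 71.]
105 8 -1.0 78.0 76.0 [100.  90.  80.]
111 9 1.0 76.0 74.0 [98. 87. 78.]
117 11 0.0 77.0 75.0 [95. 85. 75.]
123 8 1.0 77.0 74.0 [88. 79. 70.]
```

View pics/crop1.png

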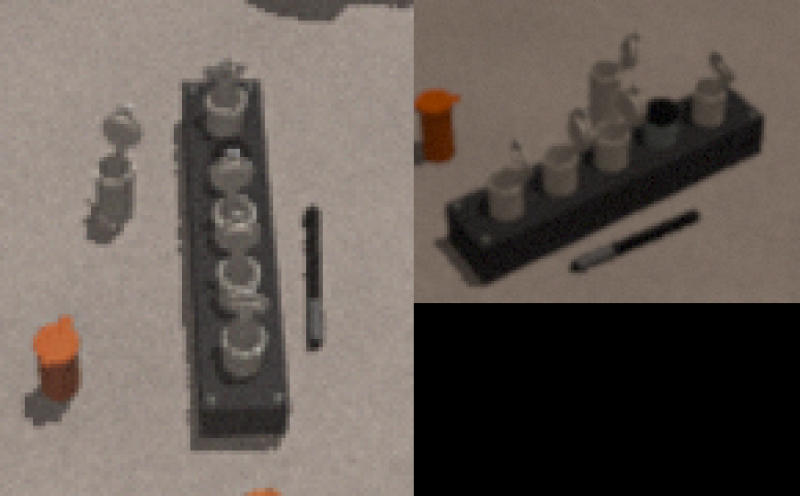

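Crop check: the wells from the -y end hold an open white vial, the black screw cap (well 2), then three open white vials. The spare vial is left of the block and the orange ones are off to the side, so neither is involved. The block is at about (0.513, 0.056) with yaw -35°. I'll turn the tool to yaw 55°, so its x runs along the row, with the gripper shut.

Emit:
carry_out([
  [[0, 0, -0.2], [0.2, -0.2, 0], 1],
  [[0, 0, -0.4], [0.4, -0.4, 0], 1],
  [[0, 0, -0.6], [0.6, -0.6, 0], 1],
  [[0, 0, -0.8], [0.8, -0.8, 0], 1],
  [[0, 0, -0.911], [1, -1, 0], 1],
  [[0, 0, -0.911], [1, -1, 0], 1],
])

```text
time: 0.85
eef_pos: [0.2375, -0.5318, 0.2312]
tcp_rot: [-180.0, -0.1, 55.2]
contact_force: [0.2, 1.3, 1.0]
opening: -0.0
gripper_force: 0.0
```

Emit:
carry_out([
  [[0, 0, 0], [0.25, 0, 0], 1],
  [[0, 0, 0], [0.5, 0, 0], 1],
  [[0, 0, 0], [0.75, 0, 0], 1],
  [[0, 0, 0], [1, 0, 0], 1],
])

```text
time: 1.35
eef_pos: [0.2929, -0.4523, 0.231]
tcp_rot: [-180.0, 0.0, 54.8]
contact_force: [-0.0, 0.3, 0.5]
opening: 0.0001
gripper_force: 0.0
```

Emit:
carry_out([
  [[0, 0, 0], [0.25, 0, 0], 1],
  [[0, 0, 0], [0.5, 0, 0], 1],
  [[0, 0, 0], [0.75, 0, 0], 1],
  [[0, 0, 0], [1, 0, 0], 1],
])

```text
time: 1.85
eef_pos: [0.3506, -0.3706, 0.2312]
tcp_rot: [180.0, 0.0, 54.8]
contact_force: [0.0, -0.0, 0.4]
opening: -0.0001
gripper_force: 0.0
```

Emit:
carry_out([
  [[0, 0, 0], [0.25, 0, 0], 1],
  [[0, 0, 0], [0.5, 0, 0], 1],
  [[0, 0, 0], [0.75, 0, 0], 1],
  [[0, 0, 0], [1, 0, 0], 1],
  [[0, 0, 0], [1, 0, 0], 1],
])

```text
time: 2.48
eef_pos: [0.4089, -0.2876, 0.2313]
tcp_rot: [180.0, -0.0, 55.1]
contact_force: [-1.3, -0.0, -0.5]
opening: 0.0
gripper_force: 0.0
```

Emit:
carry_out([
  [[0, 0, 0], [0.25, -0.12, 0], 1],
  [[0, 0, 0], [0.5, -0.25, 0], 1],
  [[0, 0, 0], [0.75, -0.37, 0], 1],
  [[0, 0, 0], [1, -0.5, 0], 1],
  [[0, 0, 0], [1, -0.5, 0], 1],
])

```text
time: 3.1
eef_pos: [0.4245, -0.1775, 0.2314]
tcp_rot: [180.0, 0.0, 55.0]
contact_force: [-0.1, -0.3, 0.3]
opening: -0.0001
gripper_force: 0.0
```

Emit:
carry_out([
  [[0, 0, 0], [0.25, -0.15, 0.1], 1],
  [[0, 0, 0], [0.5, -0.3, 0.25], 1],
  [[0, 0, 0], [0.75, -0.45, 0.35], 1],
  [[0, 0, 0], [0.9, -0.62, 0.5], 1],
  [[0, 0, 0], [0.9, -0.62, 0.5], 1],
])

```text
time: 3.72
eef_pos: [0.4246, -0.0691, 0.1805]
tcp_rot: [-179.9, 0.1, 55.0]
contact_force: [0.0, 0.3, -0.4]
opening: 0.0001
gripper_force: 0.0
```

```bash
cat >> h.py <<'E'
def blk():
    p=arm.state()["eef_pos"]; d=p[:2]-[.513,.0563]; e=np.array([.5736,.8192])
    return np.r_[d@[.8192,-.5736],d@e,p[2]]*1000
E
python3 - <<'E'
from h import *
print(blk().round(1),arm.state()["tcp_rot"])
E
```

```text
[  -0.5 -153.4  180.5] [-1.79891292e+02  8.31933843e-02  5.49782085e+01]
```

Emit:
carry_out([
  [[0, 0, 0], [0, 0, 0.2], 1],
  [[0, 0, 0], [0, 0, 0.4], 1],
  [[0, 0, 0], [0, 0, 0.6], 1],
  [[0, 0, 0], [0, 0, 0.75], 1],
  [[0, 0, 0], [0, 0, 0.82], 1],
  [[0, 0, 0], [0, 0, 0.82], 1],
])

```text
time: 4.47
eef_pos: [0.4256, -0.0689, 0.0992]
tcp_rot: [-180.0, 0.0, 54.9]
contact_force: [-0.3, 0.7, 0.0]
opening: -0.0001
gripper_force: 0.0
```

Emit:
carry_out([
  [[0, 0, 0], [0.08, 0, 0], 1],
  [[0, 0, 0], [0.15, 0, 0], 1],
  [[0, 0, 0], [0.2, 0, 0], 1],
  [[0, 0, 0], [0.25, 0, 0], 1],
  [[0, 0, 0], [0.3, 0, 0], 1],
  [[0, 0, 0], [0.35, 0, 0], 1],
  [[0, 0, 0], [0.4, 0, 0], 1],
  [[0, 0, 0], [0.44, 0, 0.03], 1],
  [[0, 0, 0], [0.48, 0, 0.06], 1],
  [[0, 0, 0], [0.5, 0, 0.09], 1],
  [[0, 0, 0], [0.5, 0, 0.12], 1],
  [[0, 0, 0], [0.5, 0, 0.14], 1],
  [[0, 0, 0], [0.5, 0, 0.15], 1],
  [[0, 0, 0], [0.5, 0, 0.15], 1],
])

```text
time: 6.22
eef_pos: [0.4541, -0.0275, 0.0843]
tcp_rot: [180.0, 0.0, 55.0]
contact_force: [0.2, -0.6, 0.1]
opening: 0.0001
gripper_force: 0.1
```

```bash
python3 - <<'E'
from h import *
print(blk().round(1),arm.state()["contact_force"])
im=arm.get_image("side"); save("side1.png",cv2.resize(im["pixels"][150:290,200:350],None,fx=4,fy=4,interpolation=3))
E
```

```text
[  -0.2 -102.4   84.3] [ 0.16202558 -0.62450665  0.13990241]
```

View pics/side1.png

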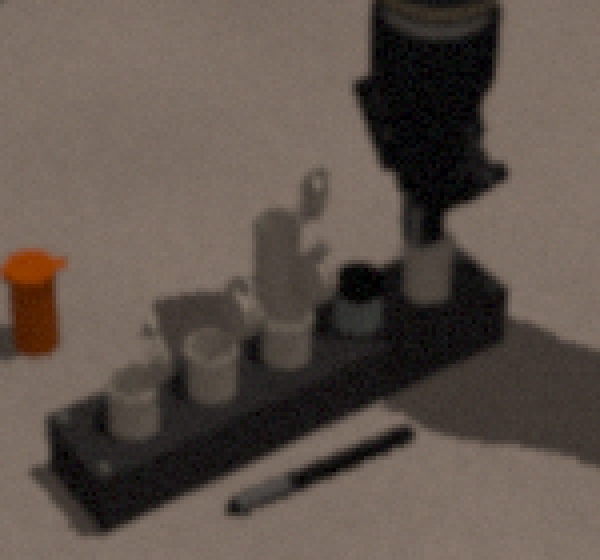

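The fingertip sits over vial A at (425,245) and its lid is folded down. The others are untouched. Next I press gently.

Emit:
carry_out([
  [[0, 0, 0], [0, 0, 0.01], 1],
  [[0, 0, 0], [0, 0, 0.02], 1],
  [[0, 0, 0], [0, 0, 0.03], 1],
  [[0, 0, 0], [0, 0, 0.04], 1],
  [[0, 0, 0], [0, 0, 0.04], 1],
])

```text
time: 6.9
eef_pos: [0.4541, -0.0274, 0.0802]
tcp_rot: [-180.0, 0.0, 55.0]
contact_force: [0.7, -0.0, -0.5]
opening: 0.0
gripper_force: 0.0
```

Emit:
carry_out([
  [[0, 0, 0], [0, 0, 0.01], 1],
  [[0, 0, 0], [0, 0, 0.01], 1],
])

```text
time: 7.15
eef_pos: [0.4548, -0.0273, 0.08]
tcp_rot: [179.9, -0.0, 55.0]
contact_force: [-1.3, -0.4, 6.7]
opening: 0.0001
gripper_force: 3.3
```

Vial A's lid is firm at 80.0 mm with about 6.7 N, so it is shut. Next I lift, pass over the screw cap and do the next lid.

Emit:
carry_out([
  [[0, 0, 0], [0, 0, -0.1], 1],
  [[0, 0, 0], [0.05, 0, -0.19], 1],
  [[0, 0, 0], [0.2, 0, -0.19], 1],
  [[0, 0, 0], [0.35, 0, -0.19], 1],
  [[0, 0, 0], [0.5, 0, -0.19], 1],
  [[0, 0, 0], [0.6, 0, -0.19], 1],
  [[0, 0, 0], [0.65, 0, -0.19], 1],
  [[0, 0, 0], [0.7, 0, -0.19], 1],
  [[0, 0, 0], [0.75, 0, -0.19], 1],
  [[0, 0, 0], [0.8, 0, -0.19], 1],
  [[0, 0, 0], [0.85, 0, -0.19], 1],
  [[0, 0, 0], [0.9, 0, -0.19], 1],
  [[0, 0, 0], [0.95, 0, -0.19], 1],
])

```text
time: 8.78
eef_pos: [0.509, 0.0506, 0.0983]
tcp_rot: [180.0, -0.0, 55.0]
contact_force: [-1.3, -0.4, 0.5]
opening: 0.0004
gripper_force: 0.3
```

Emit:
carry_out([
  [[0, 0, 0], [0.04, 0, 0.03], 1],
  [[0, 0, 0], [0.08, 0, 0.06], 1],
  [[0, 0, 0], [0.12, 0, 0.09], 1],
  [[0, 0, 0], [0.13, 0, 0.12], 1],
  [[0, 0, 0], [0.13, 0, 0.14], 1],
  [[0, 0, 0], [0.13, 0, 0.16], 1],
  [[0, 0, 0], [0.13, 0, 0.17], 1],
  [[0, 0, 0], [0.13, 0, 0.18], 1],
  [[0, 0, 0], [0.13, 0, 0.19], 1],
  [[0, 0, 0], [0.13, 0, 0.19], 1],
])

```text
time: 10.02
eef_pos: [0.517, 0.0609, 0.0805]
tcp_rot: [179.9, -0.0, 55.0]
contact_force: [-2.0, -0.1, 8.5]
opening: -0.0001
gripper_force: 4.0
```

```bash
python3 - <<'E'
from h import *
print(blk().round(1),arm.state()["contact_force"])
E
```

```text
[ 0.6  6.1 80.5] [-1.95016359 -0.14995792  8.49344835]
```

The second lid is shut too (8.5 N at 80 mm). Next is the third.

Emit:
carry_out([
  [[0, 0, 0], [0, 0, -0.1], 1],
  [[0, 0, 0], [0, 0, -0.19], 1],
  [[0, 0, 0], [0.05, 0, -0.19], 1],
  [[0, 0, 0], [0.1, 0, -0.19], 1],
  [[0, 0, 0], [0.15, 0, -0.19], 1],
  [[0, 0, 0], [0.2, 0, -0.19], 1],
  [[0, 0, 0], [0.25, 0, -0.19], 1],
  [[0, 0, 0], [0.3, 0, -0.19], 1],
  [[0, 0, 0], [0.35, 0, -0.19], 1],
  [[0, 0, 0], [0.4, 0, -0.19], 1],
  [[0, 0, 0], [0.45, 0, -0.16], 1],
  [[0, 0, 0], [0.49, 0, -0.13], 1],
  [[0, 0, 0], [0.53, 0, -0.1], 1],
  [[0, 0, 0], [0.54, 0, -0.07], 1],
  [[0, 0, 0], [0.54, 0, -0.05], 1],
  [[0, 0, 0], [0.54, 0, -0.03], 1],
  [[0, 0, 0], [0.54, 0, -0.02], 1],
  [[0, 0, 0], [0.54, 0, -0.01], 1],
  [[0, 0, 0], [0.54, 0, 0], 1],
  [[0, 0, 0], [0.54, 0, 0], 1],
])

```text
time: 12.52
eef_pos: [0.548, 0.1052, 0.0805]
tcp_rot: [179.9, -0.0, 55.0]
contact_force: [-0.5, -0.9, 7.9]
opening: -0.0005
gripper_force: 3.6
```

Emit:
carry_out([
  [[0, 0, 0], [0, 0, -0.1], 1],
  [[0, 0, 0], [0, 0, -0.19], 1],
  [[0, 0, 0], [0.05, 0, -0.19], 1],
  [[0, 0, 0], [0.1, 0, -0.19], 1],
  [[0, 0, 0], [0.15, 0, -0.19], 1],
  [[0, 0, 0], [0.2, 0, -0.19], 1],
  [[0, 0, 0], [0.25, 0, -0.19], 1],
  [[0, 0, 0], [0.3, 0, -0.19], 1],
  [[0, 0, 0], [0.35, 0, -0.19], 1],
  [[0, 0, 0], [0.4, 0, -0.19], 1],
  [[0, 0, 0], [0.45, 0, -0.16], 1],
  [[0, 0, 0], [0.49, 0, -0.13], 1],
  [[0, 0, 0], [0.53, 0, -0.1], 1],
  [[0, 0, 0], [0.54, 0, -0.07], 1],
  [[0, 0, 0], [0.54, 0, -0.05], 1],
  [[0, 0, 0], [0.54, 0, -0.03], 1],
  [[0, 0, 0], [0.54, 0, -0.02], 1],
  [[0, 0, 0], [0.54, 0, -0.01], 1],
  [[0, 0, 0], [0.54, 0, 0], 1],
  [[0, 0, 0], [0.54, 0, 0], 1],
])

```text
time: 15.02
eef_pos: [0.5789, 0.1495, 0.0805]
tcp_rot: [179.9, -0.0, 55.0]
contact_force: [-0.8, -0.3, 6.2]
opening: 0.0002
gripper_force: 3.3
```

Emit:
carry_out([
  [[0, 0, 0], [0, 0, -0.15], 1],
  [[0, 0, 0], [0, 0, -0.4], 1],
  [[0, 0, 0], [0, 0, -0.6], 1],
  [[0, 0, 0], [0, 0, -0.8], 1],
  [[0, 0, 0], [0, 0, -1], 1],
  [[0, 0, 0], [0, 0, -1], 1],
])

```text
time: 15.78
eef_pos: [0.5792, 0.1499, 0.1813]
tcp_rot: [179.9, -0.2, 55.0]
contact_force: [0.1, -0.7, 0.1]
opening: 0.0002
gripper_force: 0.0
```

Emit:
carry_out([
  [[0, 0, 0], [0.25, 0, -0.2], 1],
  [[0, 0, 0], [0.5, 0, -0.4], 1],
  [[0, 0, 0], [0.75, 0, -0.6], 1],
  [[0, 0, 0], [1, 0, -0.8], 1],
  [[0, 0, 0], [1, 0, -0.8], 1],
  [[0, 0, 0], [1, 0, -0.8], 1],
])

```text
time: 16.52
eef_pos: [0.6348, 0.2301, 0.2576]
tcp_rot: [-179.9, 0.2, 54.9]
contact_force: [-0.3, -0.3, -1.0]
opening: -0.0002
gripper_force: 0.0
```

```bash
python3 - <<'E'
from h import *
im=arm.get_image("side"); W=cloud(im); p=im["pixels"]; W2=cloud(im2:=arm.get_image("scene"))
A=cv2.resize(p[180:290,200:340],(560,440),interpolation=3); save("side2.png",A)
save("scene2.png",cv2.resize(im2["pixels"][165:285,230:340],(550,600),interpolation=3))
for W in(W,W2):
    d=W[...,:2]-[.513,.0563];X=d@[.8192,-.5736]*1000;Y=d@[.5736,.8192]*1000;Z=W[...,2]*1000
    for y in range(-126,132,6):
        q=(abs(X)<20)&(abs(Y-y)<3)&(Z>72)&(Z<125)
        if q.any(): print(y,q.sum(),Z[q].max().round(),np.median(Z[q]).round(),end=' | ')
    print()
E
```

```text
-126 5 80.0 79.0 | -120 13 81.0 79.0 | -114 18 80.0 78.0 | -108 27 82.0 79.0 | -102 21 81.0 78.0 | -96 21 82.0 77.0 | -90 9 81.0 79.0 | -84 4 80.0 79.0 | -66 7 80.0 79.0 | -60 18 83.0 79.0 | -54 25 81.0 78.0 | -48 20 83.0 79.0 | -42 20 81.0 78.0 | -36 6 81.0 78.0 | -18 5 79.0 78.0 | -12 13 81.0 78.0 | -6 26 82.0 78.0 | 0 27 82.0 79.0 | 6 22 82.0 79.0 | 12 24 84.0 78.0 | 18 9 81.0 78.0 | 24 6 81.0 78.0 | 36 6 80.0 77.0 | 42 16 81.0 79.0 | 48 26 83.0 79.0 | 54 24 82.0 79.0 | 60 25 83.0 79.0 | 66 27 83.0 79.0 | 72 11 81.0 79.0 | 78 2 79.0 79.0 | 90 5 81.0 79.0 | 96 17 81.0 79.0 | 102 25 82.0 80.0 | 108 35 83.0 79.0 | 114 25 82.0 78.0 | 120 21 83.0 78.0 | 126 12 81.0 79.0 | 
-120 4 81.0 80.0 | -114 5 83.0 80.0 | -108 8 83.0 80.0 | -102 4 82.0 78.0 | -96 3 87.0 82.0 | -66 1 80.0 80.0 | -60 4 82.0 80.0 | -54 2 80.0 79.0 | -48 1 80.0 80.0 | 96 9 82.0 79.0 | 102 10 83.0 80.0 | 108 12 83.0 79.0 | 114 11 82.0 79.0 | 120 11 83.0 81.0 | 126 7 82.0 80.0 |
```

View pics/side2.png

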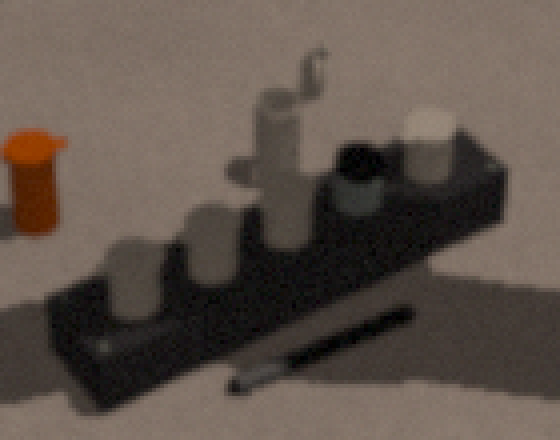

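View pics/scene2.png

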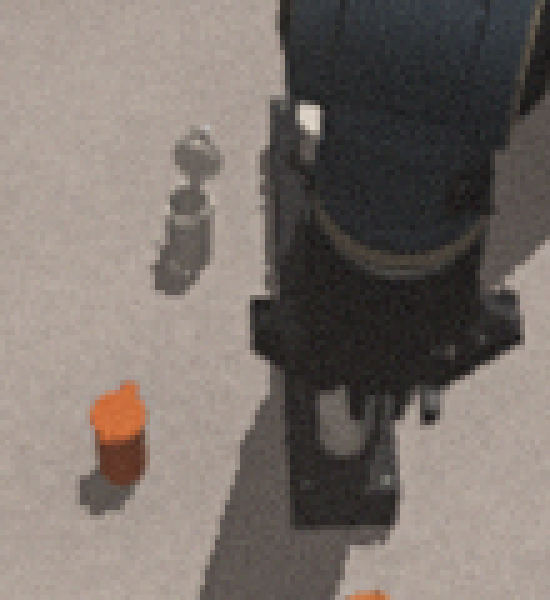

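The side view shows all four lids flat (430,130), (288,185), (212,220) and (135,255), with a profile level at about 79 mm. The spare vial is still open at (285,90), and the arm is clear.

```bash
python3 -c "
from plant import arm
print(arm.close_job())"
```

```text
the job is handed in; nothing more can be done
None
```

I folded all four lids shut and pressed each one flat on its vial. The depth readings are level with shut lids, about 80 mm above the bench. The spare vial is still open, I touched nothing else, and I handed the job in after about 17 s of robot time.

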